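Check a turbidity meter with its sealed standard and hold the shutter open for the reading

ROBOT

A 6-joint arm with a two-finger parallel gripper is mounted at the origin on a cart in front of the work surface, level with it; the furniture and walls round the work are solid. World frame = base frame: x ahead of the robot, y to its left, z up, the work surface at z = 0. Lengths are in m, angles in rad, forces in N, time in s.
With the tool pointing down it reaches from about 0.3 to 0.85 m from the base axis. Payload 5.4 kg.
Tool frame: the origin (TCP) lies on the centre line of the jaws, within the pads' length; the fingertips stand ahead of it and the grasp point (between the pads) lies 11 mm behind it (arm.tcp_to_tips is the x of the fingertips in the tool frame, in m); x points along the fingers, y is the direction in which the jaws open and shut, and the axes are right-handed (so a half turn about x gives the same grasp; the last joint's range is limited). The gripper opens to 85 mm and grips with 20 to 120 N. Pads are 22 mm wide; open, the fingers measure 114 mm over their backs; the gripper's body (76 mm by 85 mm) begins 54 mm behind the grasp point. The pads swing forward as they close: fully open they stand 13 mm farther back than shut.
Start: joints at [-0.21, 0.158, 1.597, -0, 1.386, -0.21], TCP at [0.575, -0, 0.214] pointing down, gripper open.
Joint ranges: [-2.91, 2.91], [-0.94, 2.29], [0.18, 2.7], [-1.29, 4.43], [0.17, 2.64], [-3, 3]. Speed limits (rad/s): [2.57, 2.57, 3.14, 3.14, 3.14, 3.14].

INTERFACE

Orientations are given as a rotation vector (axis times angle).
In Python, from plant import arm gives the robot as it stands. Calls block until the motion is done:
- arm.move_pose(position, orientation): joint-space move of the TCP to a pose.
- arm.move_linear(position, vel=0.15, orientation=None): straight line of the TCP; orientation=None keeps the orientation; vel is the mean speed in m/s.
- arm.movej(angles): joint-space move.
- arm.grip(opening, grasp_force=None): opening from 0.0 (shut) to 1.0 (fully open); grasp_force is the grip in N (None keeps the last); returns when the fingers have stopped.
- arm.hold(seconds).
- arm.ik(position, orientation): joint angles nearest the present ones, or None.
- arm.get_image(name): name is "scene" or "side" or "wrist"; returns (picture, depth): 480x640x3 uint8, red, green, blue; 480x640 float32, m along the optical axis (not along the pixel's ray), 0 where there is no reading.
- arm.camera_params(name): a dict with "intrinsics" (3x3 intrinsics, pixels), "extrinsics" (4x4, takes a point from world to camera coordinates). Camera axes: x right, y up, looking along -z (the intrinsics and any distortion apply to the point x, -y, -z); pixel columns grow to the right and rows downward; lengths in m; the calibration is good to about 2 mm. A picture is of the moment at which its call begins: read the wrist's pose just before it. camera_params takes no time and is no camera call; for the wrist camera it gives the pose at the moment of the call.
A pose or a line that the arm cannot do raises arm.IKError and nothing moves.
- arm.job_done(): hands the job in, once; it reports no verdict.
Readings, each from a call of its own:
- arm.current_clock(): time.
- arm.current_joint_positions(): joint angles.
- arm.current_qd(): joint speeds.
- arm.current_joint_efforts(): joint torques, N m.
- arm.current_ee_pos(): TCP position.
- arm.current_tool_rot(): TCP orientation.
- arm.current_ft_force(): force on the tool from outside, world axes, zero at the start.
- arm.current_moment(): the same for the moment, N m.
- arm.current_opening(): opening from 0.0 (shut) to 1.0 (fully open).
Only numpy, scipy, OpenCV 4.12 (cv2) and the standard library are available. Lean on these libraries where they do the work, as an engineer would, in place of code of your own. Each camera call takes 0.05 s, during which the arm holds its last target.

TASK

Three sealed standards of different diameter stand in the white tray: take the one that fits the round well of the turbidity meter closely, lower it into the well (do not drop it) until its flange lies flush on the well's rim, and let go of it. Then, and not before, because the detector must stay dark until the well is closed, take the blue knob and pull the spring-return shutter slide out until the black line across the slide is level with the red lines on its rails. Finish while holding the knob there against the spring for the reading; leave the other two standards where they stand, and knock over neither the beaker nor the sample bottle.

Things in the scene. Friction and masses are not known exactly. Their poses are not given: they have to be found in the camera images.
- meter: Bench turbidity meter, light grey with dark sides, fixed to the bench. Its origin lies on the bench under the centre of the well, z up, x from its front to its back: the slide bed points to -x. Housing 102 x 120 mm (x from -32 to +70 mm), flat top 60 mm above the bench; a display console, 87 mm high, stands at its back from x = +34 mm. The slide bed, 84 mm wide and at most 37 mm high, reaches forward to x = -136 mm.
- well_mouth (a point): Centre of the well's mouth, 64 mm above the bench in a square black block of 44 mm: a round upright hole of 26 mm diameter, 45 mm deep, open at the top. The standard's flange comes to rest on the rim, at this height. Axes as meter.
- cell_19: Sealed standard too small for the well: pale cylinder of 19 mm diameter and 43 mm height, above it a black flange of 31 mm diameter, 5 mm thick, and a black grip of 22 mm diameter, 30 mm high; 78 mm in all. Origin at the centre of its foot, z up.
- cell_24: Sealed standard that fits the well: same shape, body 24 mm in diameter and 43 mm high with a small chamfer at its foot, flange 36 mm in diameter and 5 mm thick, grip 26 mm in diameter, from 48 to 78 mm above its foot; about 60 g. Origin at the centre of its foot, z up.
- cell_29: Sealed standard too large for the well: same shape, body 29 mm, flange 41 mm, grip 30 mm in diameter, same heights. Origin at the centre of its foot, z up.
- cell_24_seat (a point): Centre of the underside of the flange of cell_24, 43 mm above its foot; it coincides with well_mouth when the standard is home.
- tray: Shallow white tray, fixed, 150 x 70 mm, rim 12 mm high, floor 3 mm thick. Origin at the centre of its underside. The standards stand upright in a row along its x axis, about 49 mm apart, in any order.
- shutter: The shutter slide: aluminium plate 62 mm wide running along the meter's x axis in the bed, with a blue knob on a steel stem. A spring draws it back in (about 3 N when shut, 9 N at the red line; it goes back as soon as it is let go); it moves out towards the meter's -x, from 0 to 44 mm at most, the red line being at 32 mm. Axes as meter.
- shutter_knob (a point): Centre of the blue knob's head, to grip: 24 mm in diameter, 28 mm high, upright, its centre 80 mm above the bench, on a stem of 12 mm diameter.
- shutter_index (a point): Middle of the black line across the slide, right under the knob.
- red_line (a point): Point midway between the two red lines on the rails, at the height of the slide's top, 114 mm in front of the well's centre; shutter_index must come to it. Axes as meter.
- beaker: Bystander: small glass beaker, 46 mm in diameter, 56 mm high. Origin at the centre of its foot.
- sample_20: Bystander: white plastic sample bottle with a black cap, 37 mm in diameter, 81 mm high. Origin at the centre of its foot.
There are look-alikes about, which are no part of the job. What is shaped like the cell_24 but brown is not meant.

How it is judged:
By the outcome, as a careful person would: the job done as asked, in the order asked, and still so for the second after the job is handed in, while the arm keeps its last pose, push and grip.
It also fails if it takes over 51 s, if anything falls off the work surface, if the arm or the gripper's body presses on something with over 40 N, if the wrist force passes 120 N, or if a joint passes its speed limit or range.

## Working session

There is one attempt and no reset: what is moved stays moved. The work goes in short steps, each a Python script; the robot and the scene stay as the last script left them, time stands still between calls to the robot, and variables do not carry over. Pictures are saved under pics/ and viewed, and the job is handed in when it is done.

```bash
ls; mkdir -p pics
python3 - <<'E'
from plant import arm
import numpy as np,cv2
for n in("scene","side","wrist"):
    P=arm.camera_params(n);p,d=arm.get_image(n)
    cv2.imwrite(f"pics/{n}0.png",p[:,:,::-1]);np.savez(f"pics/{n}0.npz",d=d,K=P["intrinsics"],E=P["extrinsics"],p=p)
    print(n,P)
print(arm.current_tool_rot(),arm.tcp_to_tips,arm.current_clock(),arm.current_ft_force())
E
```

```text
pics
scene {'intrinsics': array([[588.77755042,   0.        , 322.39203833],
       [  0.        , 588.77755042, 241.58219997],
       [  0.        ,   0.        ,   1.        ]]), 'extrinsics': array([[-0.5207499 , -0.85361185, -0.01289795,  0.05970882],
       [ 0.55454561, -0.34971264,  0.7551028 , -0.4306033 ],
       [-0.64907527,  0.38606721,  0.65547952, -0.48073968],
       [ 0.        ,  0.        ,  0.        ,  1.        ]])}
side {'intrinsics': array([[610.59653814,   0.        , 322.70736737],
       [  0.        , 610.59653814, 231.62077386],
       [  0.        ,   0.        ,   1.        ]]), 'extrinsics': array([[ 0.99918026, -0.03923553,  0.00996922, -0.49673566],
       [ 0.00844393,  0.44283908,  0.89656135,  0.01931159],
       [-0.03959182, -0.89574222,  0.44280737, -1.07169864],
       [ 0.        ,  0.        ,  0.        ,  1.        ]])}
wrist {'intrinsics': array([[381.34021036,   0.        , 313.67115094],
       [  0.        , 381.34021036, 239.37416702],
       [  0.        ,   0.        ,   1.        ]]), 'extrinsics': array([[ 9.99999020e-01, -4.42438134e-04, -1.32794009e-03,
        -5.73996227e-01],
       [ 5.77518629e-05,  9.60962107e-01, -2.76680007e-01,
         3.47362853e-02],
       [ 1.39851390e-03,  2.76679659e-01,  9.60961191e-01,
        -3.79534249e-01],
       [ 0.00000000e+00,  0.00000000e+00,  0.00000000e+00,
         1.00000000e+00]])}
[ 1.20880398  1.21041669 -1.21011362] 0.008 0.15 [-0.56900476  0.11622886  0.5521633 ]
```

View pics/scene0.png

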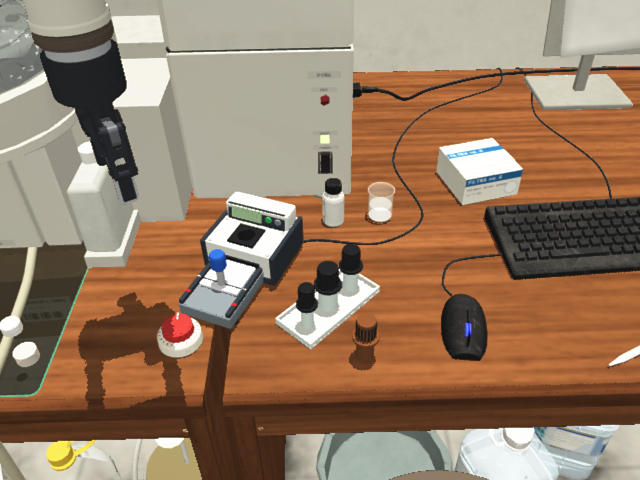

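View pics/side0.png

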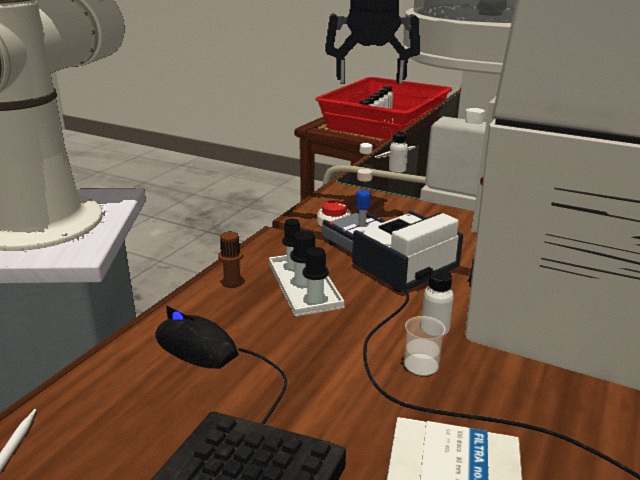

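View pics/wrist0.png

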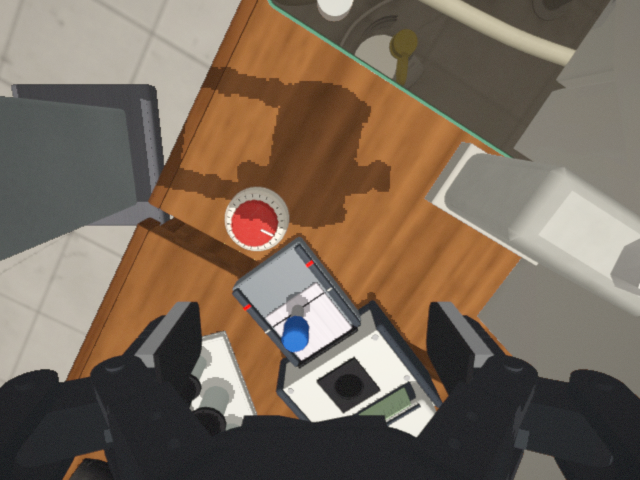

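The scene camera shows the meter at about (250,240), with the blue knob at (217,258). The tray holds three standards with grips at (306,292), (327,272) and (351,256). The brown look-alike is at (366,335), the bottle at (333,203) and the beaker at (380,202). I'll enlarge this next.

```bash
cat > h.py <<'E'
import numpy as np,cv2
def load(n):
    z=np.load(f"pics/{n}.npz");return z["p"],z["d"],z["K"],z["E"]
def cloud(d,K,E):
    v,u=np.mgrid[:480,:640]
    c=np.stack([(u-K[0,2])/K[0,0]*d,-(v-K[1,2])/K[1,1]*d,-d],-1)
    return (c-E[:3,3])@E[:3,:3]
def plane(u,v,z,K,E):
    r=E[:3,:3].T@np.array([(u-K[0,2])/K[0,0],-(v-K[1,2])/K[1,1],-1]);o=-E[:3,:3].T@E[:3,3]
    return o+r*(z-o[2])/r[2]
def proj(P,K,E):
    c=E[:3,:3]@np.asarray(P)+E[:3,3];return np.array([K[0,0]*c[0]/-c[2]+K[0,2],K[1,1]*-c[1]/-c[2]+K[1,2]])
def snap(arm,cam,n):
    P=arm.camera_params(cam);p,d=arm.get_image(cam)
    cv2.imwrite(f"pics/{n}.png",p[:,:,::-1]);np.savez(f"pics/{n}.npz",d=d,K=P["intrinsics"],E=P["extrinsics"],p=p)
E
python3 - <<'E'
from h import *
p,d,K,E=load("scene0")
c=cv2.resize(p[185:365,170:400],None,fx=3.3,fy=3.3,interpolation=cv2.INTER_CUBIC);cv2.imwrite("pics/sc_crop.png",c[:,:,::-1])
p2,*_=load("side0")
c=cv2.resize(p2[180:390,260:480],None,fx=2.8,fy=2.8,interpolation=cv2.INTER_CUBIC);cv2.imwrite("pics/si_crop.png",c[:,:,::-1])
X=cloud(d,K,E)
for u,v in[(306,287),(327,266),(351,250),(366,321),(217,253),(333,184),(380,190),(240,236),(285,350)]:
    print(u,v,X[v,u].round(4))
E
```

```text
306 287 [ 0.4448 -0.177   0.0815]
327 266 [ 0.4656 -0.2228  0.0803]
351 250 [ 0.4769 -0.2701  0.079 ]
366 321 [ 0.3557 -0.2126  0.0779]
217 253 [ 0.5589 -0.1001  0.0923]
333 184 [ 0.6273 -0.3343  0.0797]
380 190 [ 0.6174 -0.4242  0.0387]
240 236 [ 0.6181 -0.1591  0.0541]
285 350 [ 0.4277 -0.1307 -0.0019]
```

View pics/sc_crop.png

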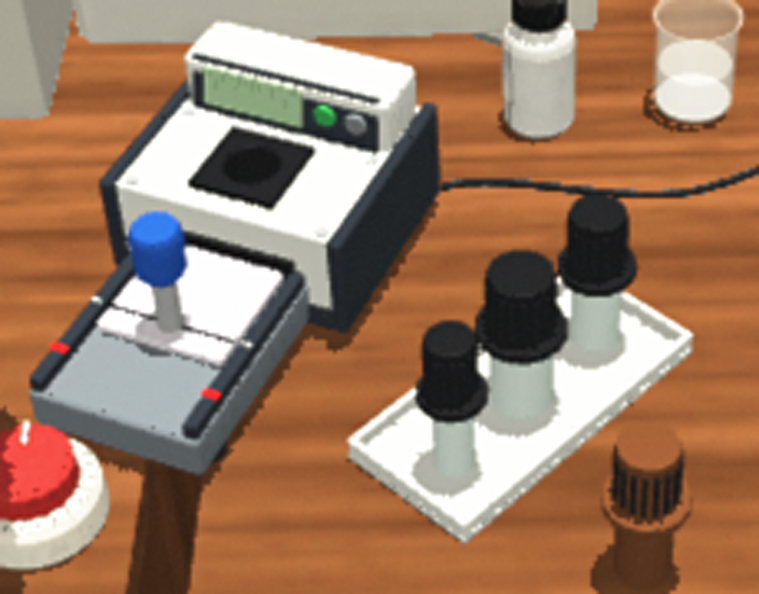

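View pics/si_crop.png

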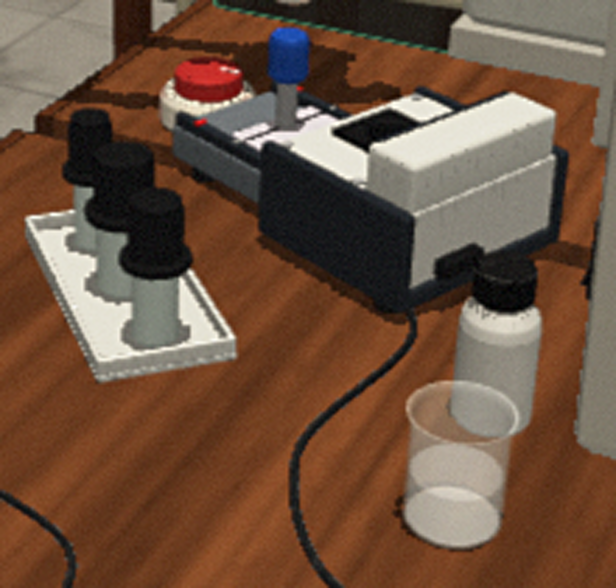

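Flange widths in the crop are about 70, 88 and 76 px. So the order from +y is 19, 29, 24, and the target is the far one near (0.477,-0.27). Next is a wrist view from above for accurate positions.

Run:
```python
from plant import arm
from h import *
from scipy.spatial.transform import Rotation as R
r=arm.current_tool_rot();print(R.from_rotvec(r).as_matrix().round(3))
arm.move_linear([0.55,-0.15,0.25],vel=0.25)
snap(arm,"wrist","wrist1");print(arm.current_clock())
p,d,K,E=load("wrist1");X=cloud(d,K,E)
c=cv2.resize(p,(800,600));cv2.imwrite("pics/w1.png",c[:,:,::-1])
```

```text
[[-0.001  1.    -0.   ]
 [ 0.    -0.    -1.   ]
 [-1.    -0.001 -0.   ]]
0.975
```

View pics/w1.png

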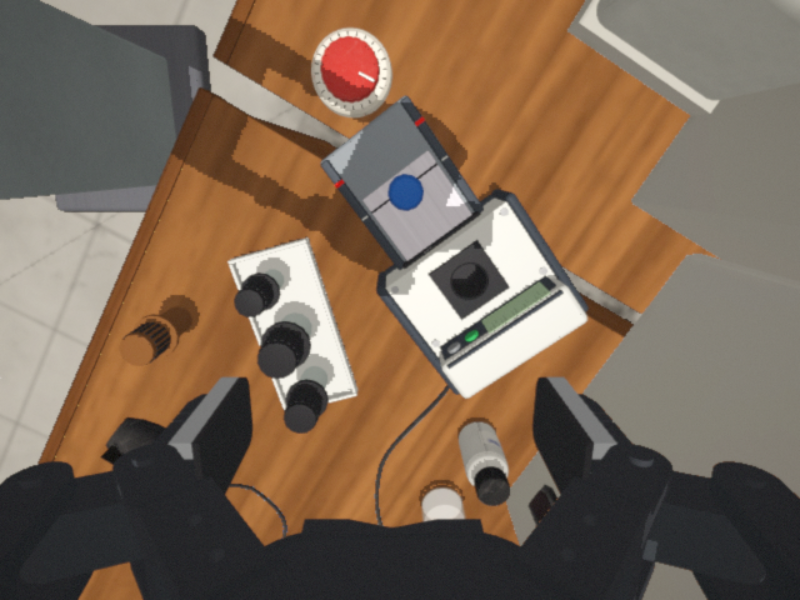

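The wrist view (800×600) shows the well block at about (468,279), the knob at (406,192), the red lines at (420,121) and (339,184), and the cell_24 grip top at (301,414). I'll crop these.

Run:
```python
from h import *
p,d,K,E=load("wrist1");X=cloud(d,K,E)
a=cv2.resize(p[70:330,250:480],None,fx=2.3,fy=2.3,interpolation=cv2.INTER_CUBIC)
b=cv2.resize(p[180:350,170:300],None,fx=3.5,fy=3.5,interpolation=cv2.INTER_CUBIC)
cv2.imwrite("pics/w1a.png",a[:,:,::-1]);cv2.imwrite("pics/w1b.png",b[:,:,::-1])
# tray and table heights; well block region; knob
for n,(u,v) in dict(block=(350,225),top=(430,215),knob=(324,153),cell24=(240,332),cell29=(221,287),cell19=(200,240),tray=(255,240),table=(300,230)).items():
    print(n,X[v-2:v+3,u-2:u+3].reshape(-1,3).mean(0).round(4))
# blue
m=(p[...,2].astype(int)>p[...,0]+60)&(X[...,2]>.086)
q=X[m];print("knob top",len(q),np.median(q,0),(q.min(0)+q.max(0))/2)
# cap tops: z in .076-.086 dark near tray
g=p.max(-1)<70
for c in((.4770,-.270),(.4645,-.2235),(.445,-.177)):
    m=g&(np.hypot(X[...,0]-c[0],X[...,1]-c[1])<.02)&(abs(X[...,2]-.081)<.004)
    q=X[m];print("cap",len(q),q.mean(0).round(4),((q.min(0)+q.max(0))/2).round(4),(q.max(0)-q.min(0)).round(4))
```

```text
block [ 0.5835 -0.1631  0.0647]
top [ 0.6584 -0.1543  0.0611]
knob [ 0.5573 -0.0943  0.1198]
cell24 [ 0.4815 -0.2574  0.0946]
cell29 [ 0.4637 -0.2181  0.0818]
cell19 [ 0.4478 -0.1728  0.0813]
tray [ 0.4847 -0.195   0.0043]
table [ 0.5353 -0.1785  0.0239]
knob top 3943 [ 0.63102362 -0.19810673  0.08775719] [ 0.61798765 -0.1621649   0.24790756]
cap 486 [ 0.4786 -0.2664  0.0812] [ 0.4788 -0.2672  0.0803] [0.0237 0.0243 0.0065]
cap 710 [ 0.4641 -0.218   0.0813] [ 0.4641 -0.2187  0.0806] [0.0281 0.0277 0.007 ]
cap 398 [ 0.447  -0.1741  0.0812] [ 0.447  -0.1743  0.0804] [0.0198 0.0196 0.0063]
```

View pics/w1a.png

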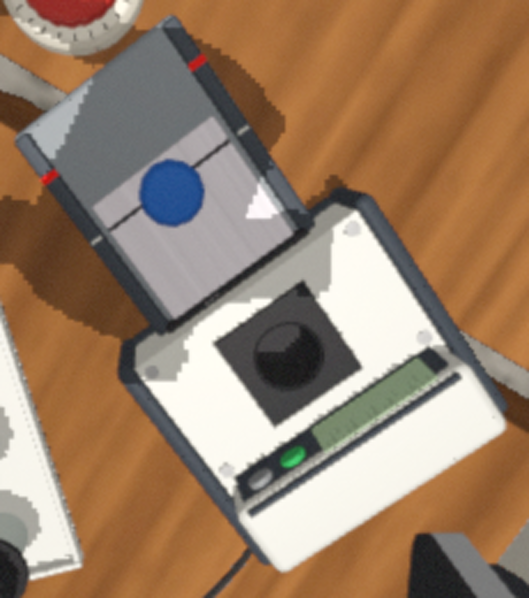

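View pics/w1b.png

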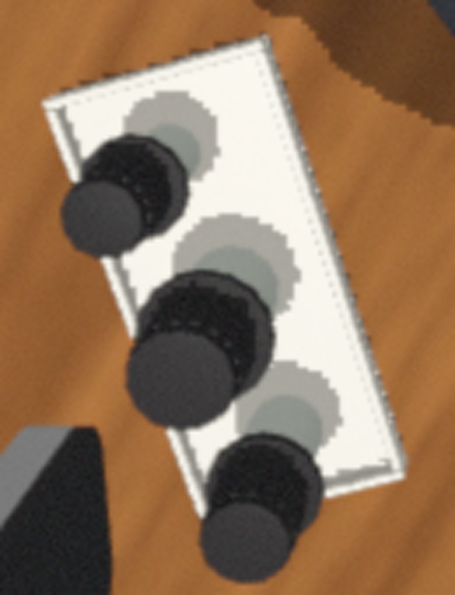

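Run:
```python
from h import *
p,d,K,E=load("wrist1");X=cloud(d,K,E)
f=lambda x,y,z:plane(x/2.3+250,y/2.3+70,z,K,E)
g=lambda x,y,z:plane(x/3.5+170,y/3.5+180,z,K,E)
C=[f(*c,.064) for c in((303,283),(360,369),(275,425),(217,342))]
print("block",np.mean(C,0).round(4),[np.linalg.norm(C[i]-C[(i+1)%4]).round(4) for i in range(4)],"ctr mouth",f(289,356,.064).round(4))
ax=(C[2]+C[1]-C[0]-C[3]);print("ang from block",np.degrees(np.arctan2(ax[1],ax[0])))
a,b=f(198,62,.037),f(50,177,.037);v=a-b;print("red",a.round(4),b.round(4),"mid",((a+b)/2).round(4),"w",np.linalg.norm(v),"ang",np.degrees(np.arctan2(v[1],v[0]))-90)
for z in(.03,.034):
  a,b=f(229,140,z),f(110,228,z);v=a-b;print("idx",((a+b)/2).round(4),np.linalg.norm(v),np.degrees(np.arctan2(v[1],v[0]))-90)
print("knob",f(172,193,.094).round(4))
print("cap24",g(246,540,.081).round(4),"cap29",g(179,380,.081).round(4),"cap19",g(102,218,.081).round(4))
print("depth around knob top",np.median(X[145:160,317:332,2]),np.median(X[328:338,235:245,2]))
P,D,K2,E2=load("scene0");from numpy import mean
print("scene: mouth",plane(253/3.3+170,167/3.3+185,.064,K2,E2).round(4),"cap24",plane(598/3.3+170,208/3.3+185,.081,K2,E2).round(4),"knob",plane(157/3.3+170,225/3.3+185,.094,K2,E2).round(4))
P,D,K2,E2=load("side0")
print("side: cap24",plane(155/2.8+260,204/2.8+180,.081,K2,E2).round(4),"mouth?",plane(382/2.8+260,130/2.8+180,.064,K2,E2).round(4),"knob",plane(290/2.8+260,38/2.8+180,.094,K2,E2).round(4))
```

```text
block [ 0.6074 -0.1629  0.064 ] [np.float64(0.0432), np.float64(0.0414), np.float64(0.0432), np.float64(0.0412)] ctr mouth [ 0.6075 -0.163   0.064 ]
ang from block -54.77249311361068
red [ 0.5703 -0.0488  0.037 ] [ 0.5098 -0.0935  0.037 ] mid [ 0.5401 -0.0712  0.037 ] w 0.07518400360939705 ang -53.551136557054065
idx [ 0.5591 -0.0969  0.03  ] 0.061722783606168376 -54.08113369363993
idx [ 0.559  -0.0967  0.034 ] 0.06107274966486248 -54.08113369364
knob [ 0.5587 -0.0966  0.094 ]
cap24 [ 0.4788 -0.2677  0.081 ] cap29 [ 0.4635 -0.22    0.081 ] cap19 [ 0.4467 -0.175   0.081 ]
depth around knob top 0.09468343799808612 0.0814552320418235
scene: mouth [ 0.6023 -0.1639  0.064 ] cap24 [ 0.4784 -0.2714  0.081 ] knob [ 0.5563 -0.1001  0.094 ]
side: cap24 [ 0.4757 -0.2798  0.081 ] mouth? [ 0.6008 -0.167   0.064 ] knob [ 0.5557 -0.1104  0.094 ]
```

The wrist measurements are consistent: well to knob is 82.4 mm (expected 82), well to red line 113.9 mm (expected 114), meter yaw is about -53.8°. Cap widths confirm cell_24 is at the far end. I'll now view the well and the cell from identical relative poses so calibration bias cancels.

```bash
cat >> h.py <<'E'
from scipy.spatial.transform import Rotation as R
psi=np.radians(-53.8)
mx=np.array([np.cos(psi),np.sin(psi),0]);my=np.array([-mx[1],mx[0],0])
def rot(zdir=mx):
    x=np.array([0,0,-1.]);y=np.cross(zdir,x);return R.from_matrix(np.stack([x,y,zdir],1)).as_rotvec()
E
python3 - <<'E'
from plant import arm
from h import *
W=np.array([.6075,-.163]);C=np.array([.4788,-.268])
o=rot()
for n,t,z in(("well",W,.064),("cell",C,.081)):
    arm.move_pose([*t,z+.12],o); arm.hold(.3)
    snap(arm,"wrist",n); print(n,arm.current_ee_pos(),arm.current_joint_positions().round(2),arm.current_clock())
    p,*_=load(n)
    K,E=load(n)[2:];u,v=proj([*t,z],K,E).astype(int);print(u,v)
    c=cv2.resize(p[max(v-65,0):v+65,u-65:u+65],None,fx=4.5,fy=4.5,interpolation=cv2.INTER_CUBIC);cv2.imwrite(f"pics/{n}_c.png",c[:,:,::-1])
E
```

```text
well [ 0.60759762 -0.16307783  0.18481785] [-0.45  0.32  1.47  0.    1.35 -1.09] 1.9583
312 226
cell [ 0.47935406 -0.26738014  0.20077444] [-0.73  0.1   1.69  0.    1.35 -1.36] 3.0167
311 227
```

View pics/well_c.png

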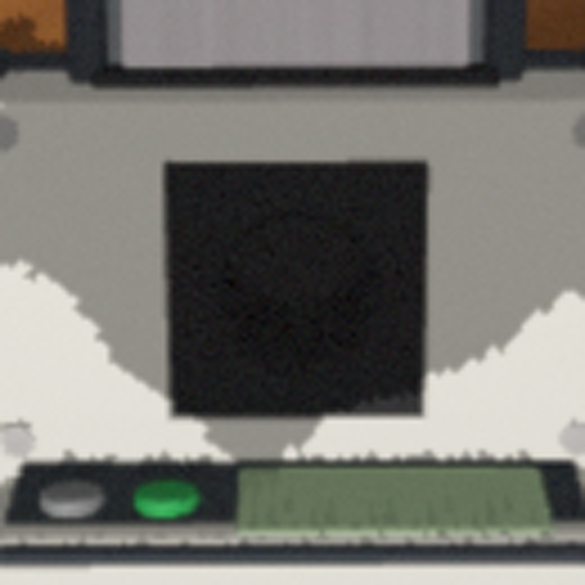

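View pics/cell_c.png

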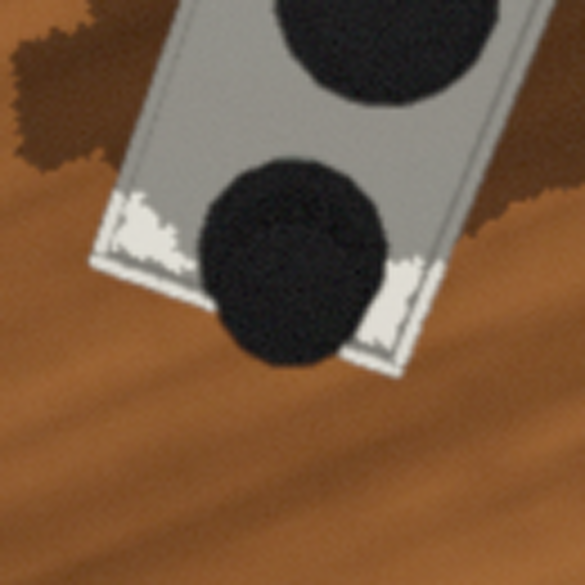

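Block corners in the well crop are about (165,162), (428,162), (424,414) and (170,415). The cap edges are dark, so I'll stretch the contrast.

Run:
```python
from h import *
for n in("well","cell"):
    p,d,K,E=load(n);u,v=(312,226) if n=="well" else (311,227)
    c=p[v-40:v+40,u-40:u+40].astype(float);c=cv2.GaussianBlur(c,(0,0),.8)
    c=np.clip((c-15)*6,0,255).astype(np.uint8);c=cv2.resize(c,None,fx=7,fy=7,interpolation=cv2.INTER_CUBIC);cv2.imwrite(f"pics/{n}_e.png",c[:,:,::-1])
    X=cloud(d,K,E)
    if n=="cell":
        m=np.zeros((480,640),bool);m[v-40:v+40,u-40:u+40]=1
        m&=(p.max(-1)<75)&(X[...,2]>.070)
        q=X[m];print(len(q));print(np.histogram(X[...,2][v-40:v+40,u-40:u+40],bins=np.arange(.03,.1,.005)))
        import numpy as np2
        cv2.imwrite("pics/cell_m.png",cv2.resize((m[v-40:v+40,u-40:u+40]*255).astype(np.uint8),None,fx=7,fy=7,interpolation=0))
        cn,_=cv2.findContours(m.astype(np.uint8),0,1);k=max(cn,key=len);(e,ax,an)=cv2.fitEllipse(k);print(e,ax,plane(*e,.081,K,E))
f=lambda x,y:plane(x/4.5+312-65,y/4.5+226-65,.064,*load("well")[2:])
C=[f(*c) for c in((165,162),(428,162),(424,414),(170,415))]
print(np.mean(C,0),[np.linalg.norm(C[i]-C[(i+1)%4]).round(4) for i in range(4)]);v=C[1]+C[2]-C[0]-C[3];print(np.degrees(np.arctan2(v[1],v[0])));v=C[3]+C[2]-C[0]-C[1];print(np.degrees(np.arctan2(v[1],v[0])))
```

```text
955
(array([  0,   0,   0,  23, 392,  35,  38,  45,  47, 101, 837,   0,   0,
         0]), array([0.03 , 0.035, 0.04 , 0.045, 0.05 , 0.055, 0.06 , 0.065, 0.07 ,
       0.075, 0.08 , 0.085, 0.09 , 0.095, 0.1  ]))
(310.2283020019531, 225.16189575195312) (33.652950286865234, 34.234130859375) [ 0.47682346 -0.26712106  0.081     ]
[ 0.60726254 -0.16241704  0.064     ] [np.float64(0.0435), np.float64(0.0438), np.float64(0.0438), np.float64(0.044)]
36.24863767132874
-53.77858560747904
```

View pics/well_e.png

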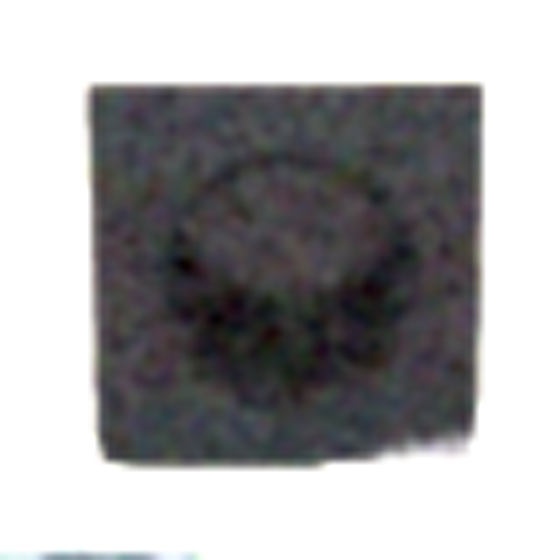

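View pics/cell_e.png

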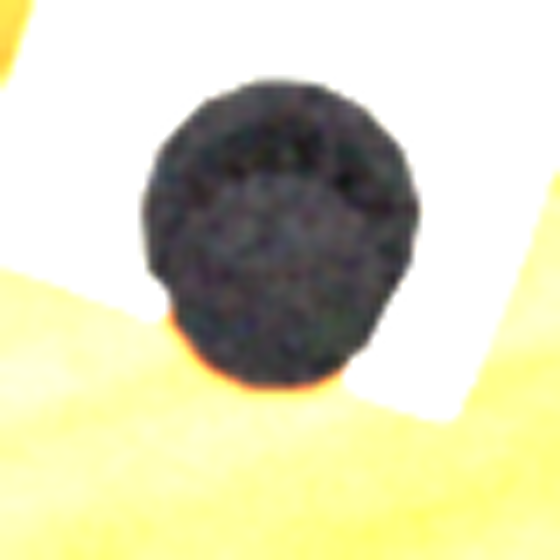

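Run:
```python
from h import *
K,E=load("cell")[2:]
print(plane(279/7+271,281/7+187,.081,K,E), plane(280.5/7+271,217/7+187,.051,K,E))
for c,r,z in(((.4778,-.2676),.013,.081),((.4778,-.2676),.018,.051)):
    t=np.linspace(0,6.28,200);q=np.array([(proj([c[0]+r*np.cos(a),c[1]+r*np.sin(a),z],K,E)-[271,187])*7 for a in t]);print(q.min(0),q.max(0))
```

```text
[ 0.47811781 -0.26808691  0.081     ] [ 0.47795727 -0.26790858  0.051     ]
[159.018571   157.63613959] [399.53022153 391.03014679]
[129.55758677  63.9808753 ] [432.33647088 359.7531079 ]
```

cell_24 is at (0.478,-0.268) with a flange of about 35–36 mm, and the well is at (0.6073,-0.1624). Picking now.

Run:
```python
from plant import arm
from h import *
C=np.array([.4780,-.2680]);o=rot()
arm.move_linear([*C,.12],vel=.15,orientation=o)
arm.move_linear([*C,.061],vel=.08);arm.hold(.3);print(arm.current_ee_pos(),arm.current_ft_force())
arm.grip(0.0,grasp_force=60);print(arm.current_opening(),arm.current_opening()*85)
print(arm.current_ee_pos(),arm.current_ft_force(),arm.current_moment())
arm.move_linear([*C,.19],vel=.12);arm.hold(.3)
print(arm.current_opening(),arm.current_ft_force(),arm.current_moment(),arm.current_clock())
snap(arm,"wrist","held");snap(arm,"side","heldside");snap(arm,"scene","heldscene")
```

```text
[ 0.47823946 -0.26819262  0.06142224] [-0.08765534 -0.05358379 -0.49797697]
0.24260594430837118 20.62150526621155
[ 0.47825094 -0.26828432  0.06141786] [-0.99542188  0.2037544   2.93317085] [ 0.01251294  0.06083143 -0.01133309]
0.23869260875584217 [ 0.10626032 -0.07454305 -1.27476905] [-0.01637944  0.00491218 -0.02499526] 7.0583
```

View pics/held.png

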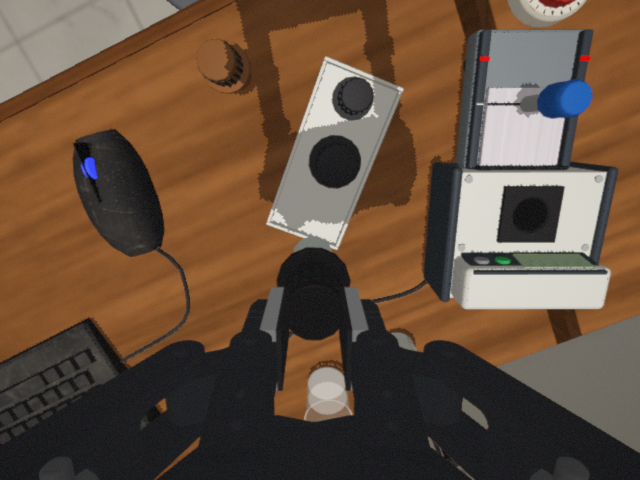

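View pics/heldside.png

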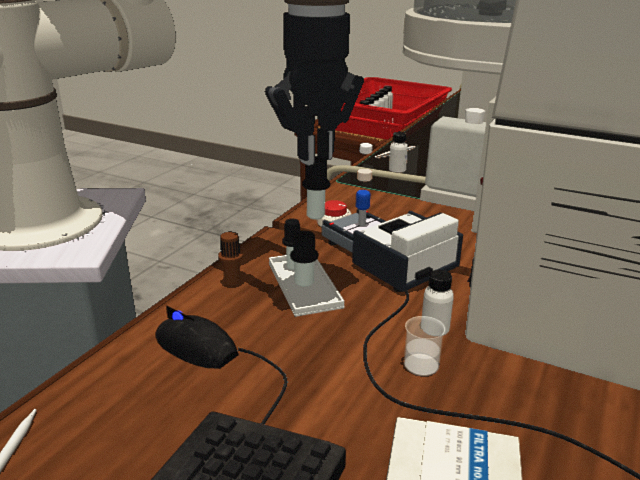

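cell_24 is held and looks upright: flange at about (313,270), body at (316,243). The other two still stand in the tray at (353,98) and (335,161). I'll check the tilt and offset in the hand.

Run:
```python
from h import *
p,d,K,E=load("held")
s=6;x0,y0=265,225
c=np.clip((p[y0:y0+100,x0:x0+100].astype(float)-10)*2,0,255).astype(np.uint8)
c=cv2.resize(c,None,fx=s,fy=s,interpolation=cv2.INTER_CUBIC)[:,:,::-1].copy()
t=np.linspace(0,6.28,60);T=np.array([.4780,-.2680]);
for zz,r,col in((0.132,.012,(0,0,255)),(.132+.043,.018,(0,255,0)),(.132+.048,.018,(255,255,0)),(.132+.078,.013,(255,0,255))):
    q=[((proj([T[0]+r*np.cos(a),T[1]+r*np.sin(a),zz],K,E)-[x0,y0]+.5)*s).astype(int) for a in t]
    cv2.polylines(c,[np.array(q)],True,col,1)
cv2.imwrite("pics/held_o.png",c)
```

```text
(no output)
```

View pics/held_o.png

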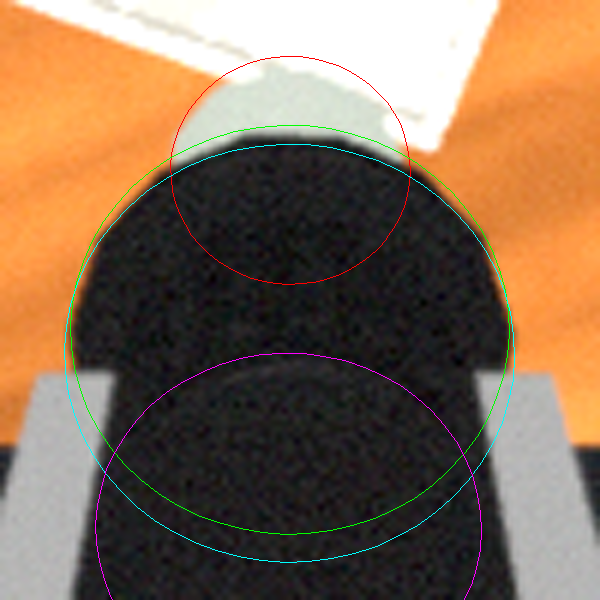

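The overlay agrees to within about 1 px and the cell is upright. I'll move over the well and lower it in force-checked steps.

Run:
```python
from plant import arm
from h import *
W=np.array([.6074,-.1627])-.0002*mx[:2];o=rot()
arm.move_pose([*W,.19],o)
arm.move_linear([*W,.130],vel=.1);arm.hold(.4)
f0=arm.current_ft_force();print(arm.current_ee_pos(),f0)
z=.130
while z>.112:
    z-=.002;arm.move_linear([*W,z],vel=.03);f=arm.current_ft_force()-f0
    print(round(z,4),arm.current_ee_pos().round(4),f.round(2),arm.current_moment().round(3))
    if np.linalg.norm(f)>6: print("contact");break
print(arm.current_clock())
snap(arm,"wrist","in1");snap(arm,"scene","in1s")
```

```text
[ 0.60743511 -0.16257512  0.13028871] [-0.57599297  0.5685883  -1.43911935]
0.128 [ 0.6071 -0.1624  0.1277] [ 1.95 -0.5   0.93] [ 0.016 -0.011  0.022]
0.126 [ 0.6071 -0.1624  0.1257] [ 0.69 -0.7   1.42] [ 0.03  -0.018 -0.02 ]
0.124 [ 0.6071 -0.1625  0.1238] [ 0.31 -0.11  0.87] [-0.038 -0.037 -0.03 ]
0.122 [ 0.6072 -0.1625  0.1218] [ 0.76 -0.64  1.02] [ 0.021 -0.023 -0.035]
0.12 [ 0.6072 -0.1625  0.1198] [-0.33 -0.61  1.57] [-0.029  0.029 -0.031]
0.118 [ 0.6071 -0.1625  0.1178] [ 0.77 -0.51  0.65] [ 0.021 -0.026 -0.034]
0.116 [ 0.6071 -0.1625  0.1158] [0.86 0.1  0.11] [-0.006  0.081  0.025]
0.114 [ 0.6072 -0.1625  0.1138] [ 0.49 -0.45  1.36] [ 0.01   0.004 -0.023]
0.112 [ 0.6071 -0.1625  0.1118] [ 0.39 -0.85 -0.27] [ 0.021  0.018 -0.015]
11.3167
```

View pics/in1.png

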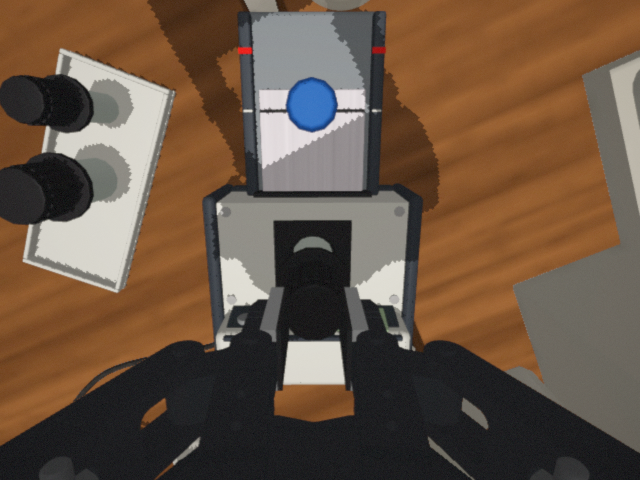

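There was no contact with the foot 10 mm inside the well (body at (313,243) in the block), so I'll continue down.

Run:
```python
from plant import arm
from h import *
W=np.array([.6074,-.1627])-.0002*mx[:2]
f0=np.array([-.3,.2,-.5]);z=.112
while z>.077:
    z-=.004 if z>.085 else .0007
    arm.move_linear([*W,z],vel=.03);f=arm.current_ft_force()-f0
    print(round(z,4),arm.current_ee_pos().round(4),f.round(2))
    if np.linalg.norm(f)>8: print("contact");break
arm.hold(.2);print(arm.current_ee_pos(),arm.current_ft_force(),arm.current_clock())
snap(arm,"wrist","in2");snap(arm,"scene","in2s");snap(arm,"side","in2d")
a=load("in2s")[0][190:300,190:310];b=load("in2d")[0][180:290,320:470]
cv2.imwrite("pics/in2c.png",np.hstack([cv2.resize(a,(400,366)),cv2.resize(b,(400,366))])[:,:,::-1])
```

```text
0.108 [ 0.607  -0.1624  0.1076] [ 0.07 -0.5  -1.38]
0.104 [ 0.6071 -0.1624  0.1036] [ 0.61  0.13 -1.09]
0.1 [ 0.607  -0.1624  0.0996] [0.1  0.11 0.37]
0.096 [ 0.6071 -0.1624  0.0956] [ 0.52  0.51 -0.67]
0.092 [ 0.6071 -0.1624  0.0916] [0.63 0.29 0.08]
0.088 [ 0.6071 -0.1625  0.0876] [ 0.62 -0.55 -0.97]
0.084 [ 0.607  -0.1624  0.0836] [ 0.36 -1.26 -0.73]
0.0833 [ 0.6073 -0.1625  0.0833] [ 0.93 -0.14 -0.04]
0.0826 [ 0.6073 -0.1625  0.0826] [ 0.76  0.3  -0.31]
0.0819 [ 0.6072 -0.1625  0.0818] [ 0.91 -0.35  0.37]
0.0812 [ 0.6072 -0.1625  0.0811] [ 0.58 -1.06  0.21]
0.0805 [ 0.6072 -0.1625  0.0804] [ 0.29 -1.   -0.42]
0.0798 [ 0.6072 -0.1625  0.0797] [ 0.11 -0.47 -0.25]
0.0791 [ 0.6075 -0.1627  0.0795] [-0.59 -0.67  4.09]
0.0784 [ 0.6075 -0.1628  0.0795] [-2.53 -0.    7.39]
0.0777 [ 0.6076 -0.1629  0.0794] [-3.63  0.22  9.29]
contact
[ 0.60765311 -0.16287257  0.07944654] [-4.89489256  1.30324222  9.37188236] 15.85
```

View pics/in2c.png

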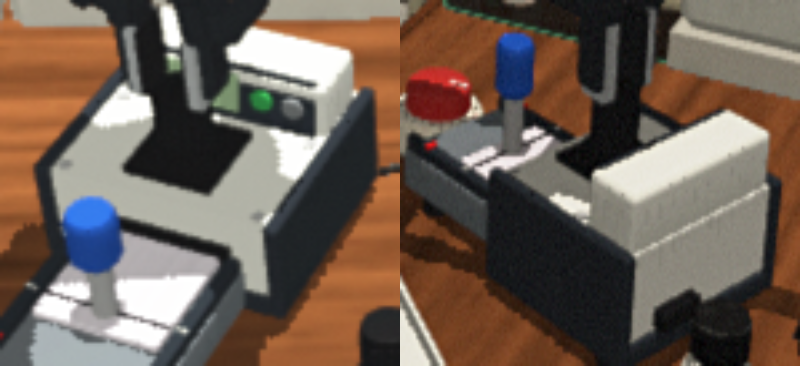

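Contact came at TCP z = 0.0794, exactly the predicted seated height. I'll unload, release, retreat, and check.

Run:
```python
from plant import arm
from h import *
W=np.array([.6076,-.1628])
arm.move_linear([*W,.0793],vel=.03);print(arm.current_ft_force())
arm.grip(0.9);print(arm.current_opening())
arm.move_linear([*W,.18],vel=.12)
N=np.array([.5589,-.0964])
arm.move_linear([*(N-.0*mx[:2]),.205],vel=.15);arm.hold(.3)
print(arm.current_ee_pos(),arm.current_ft_force(),arm.current_clock())
for c in("wrist","scene","side"): snap(arm,c,"rel_"+c)
a=load("rel_scene")[0][190:300,190:310];b=load("rel_side")[0][180:290,320:470]
cv2.imwrite("pics/relc.png",np.hstack([cv2.resize(a,(400,366)),cv2.resize(b,(400,366))])[:,:,::-1])
p,d,K,E=load("rel_wrist");X=cloud(d,K,E)
m=(np.hypot(X[...,0]-.6074,X[...,1]+.1627)<.009)&(X[...,2]>.085)
print("cap z",np.median(X[m][:,2]),m.sum())
bl=(p[...,2].astype(int)>p[...,0]+60)&(abs(X[...,2]-.094)<.006);q=X[bl];print("knob",len(q),((q.min(0)+q.max(0))/2).round(4),q.mean(0).round(4))
```

```text
[-0.85377963  0.29826775  2.62213279]
0.8997731339177715
[ 0.55896511 -0.09682815  0.20462185] [ 0.30015065 -0.50242027 -0.41918077] 18.85
cap z 0.09963055311828471 375
knob 1533 [ 0.6159 -0.1641  0.0922] [ 0.6011 -0.1552  0.0909]
```

View pics/relc.png

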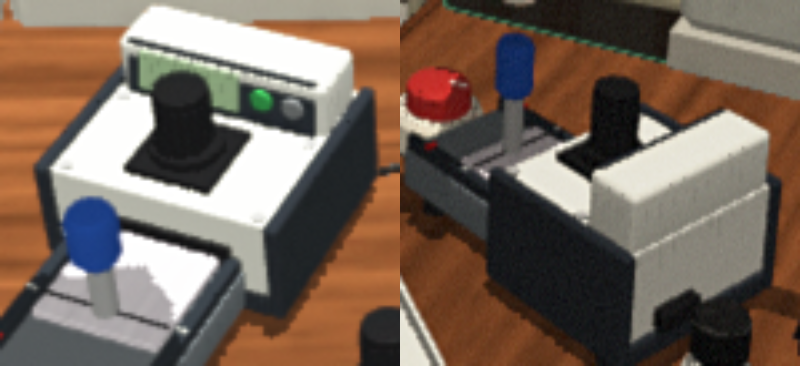

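View pics/rel_wrist.png

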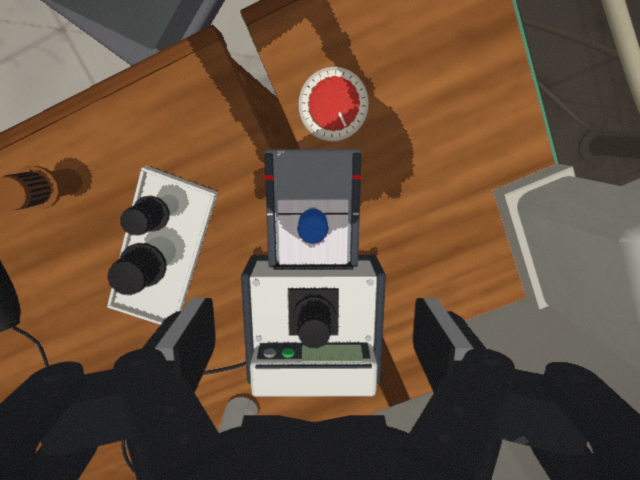

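The cell is home: cap top measures z = 0.0996 (expected 0.099), the flange is flat on the block, and it is released. Next I grip the knob.

Run:
```python
from plant import arm
from h import *
K,E=load("rel_wrist")[2:]
for v in(226,228,230):print(plane(313,v,.094,K,E))
N=np.array([.5589,-.0964])
arm.move_linear([*N,.12],vel=.12)
arm.move_linear([*N,.077],vel=.08);arm.hold(.2);print(arm.current_ee_pos(),arm.current_ft_force())
arm.grip(0.0,grasp_force=100);arm.hold(.2);print(arm.current_opening(),arm.current_ee_pos(),arm.current_ft_force())
arm.move_linear([*(N-.030*mx[:2]),.077],vel=.06);arm.hold(.3)
print(arm.current_opening(),arm.current_ee_pos(),arm.current_ft_force(),arm.current_clock())
for c in("wrist","scene","side"): snap(arm,c,"pull_"+c)
a=load("pull_wrist")[0];cv2.imwrite("pics/pullw.png",cv2.resize(a[40:340,180:460],None,fx=2,fy=2,interpolation=cv2.INTER_CUBIC)[:,:,::-1])
b=load("pull_scene")[0][210:340,160:320];cv2.imwrite("pics/pulls.png",cv2.resize(b,None,fx=4,fy=4,interpolation=cv2.INTER_CUBIC)[:,:,::-1])
```

```text
[ 0.55700959 -0.09417115  0.094     ]
[ 0.55789973 -0.09539126  0.094     ]
[ 0.55879255 -0.09661504  0.094     ]
[ 0.55944172 -0.0965917   0.07768162] [-0.09301061  0.51530653 -0.07777747]
0.0029546276406652145 [ 0.55889821 -0.09636175  0.07695847] [-0.28764812 -0.27449864  0.77147444]
-0.0004801857942206514 [ 0.5413307  -0.07242593  0.07702812] [-0.73584036  0.39261942  0.06638682] 22.6
```

View pics/pullw.png

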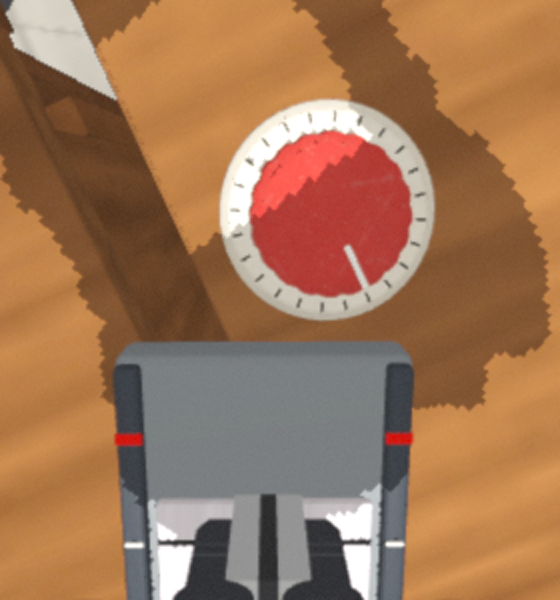

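View pics/pulls.png

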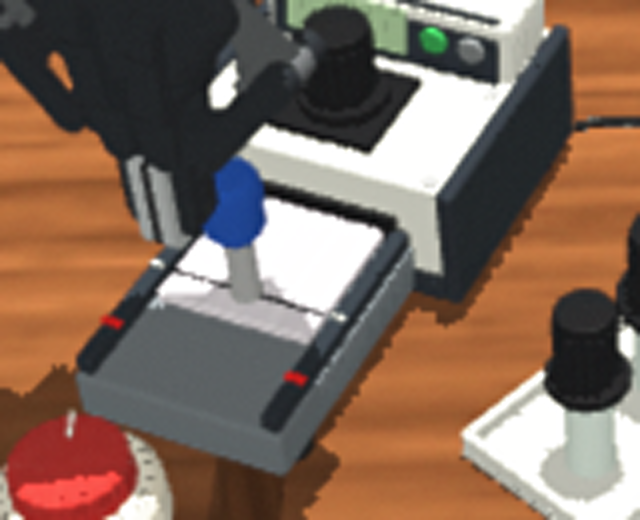

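The fingers have closed on nothing (opening ≈ 0), and the knob at (237,200) in the scene crop is beside them, so the slide has not moved. I'll find where the knob really is.

```bash
python3 - <<'E'
from h import *
for n in("scene0","rel_scene","pull_scene","rel_wrist","wrist1","rel_side"):
    p,d,K,E=load(n);X=cloud(d,K,E)
    m=(p[...,2].astype(int)>p[...,0]+60)&(X[...,2]>.06)&(X[...,2]<.1)&(np.hypot(X[...,0]-.55,X[...,1]+.1)<.06)
    q=X[m];u=np.argwhere(m);print(n,len(q),"mean",q.mean(0).round(4),"min",np.percentile(q,2,0).round(4),"max",np.percentile(q,98,0).round(4),"px",u[:,1].min(),u[:,1].max(),u[:,0].min(),u[:,0].max())
    for zz in(.094,.066): print("   proj (.5589,-.0964)",proj([.5589,-.0964,zz],K,E).round(1))
p,d,K,E=load("pull_wrist")
a,b=plane(133/2+180,545/2+40,.037,K,E),plane(395/2+180,545/2+40,.037,K,E);print("white marks mid",(a+b)/2)
a,b=plane(129/2+180,439/2+40,.037,K,E),plane(399/2+180,439/2+40,.037,K,E);print("red mid",(a+b)/2)
E
python3 - <<'E'
import cv2,numpy as np
a=cv2.imread("pics/rel_wrist.png")[140:290,240:390];cv2.imwrite("pics/rwk.png",cv2.resize(a,None,fx=4,fy=4,interpolation=2))
E
```

```text
scene0 346 mean [ 0.5546 -0.1     0.0841] min [ 0.5458 -0.1502  0.0604] max [ 0.5887 -0.0877  0.0942] px 209 255 245 271
   proj (.5589,-.0964) [214.4 253.1]
   proj (.5589,-.0964) [217.  267.7]
rel_scene 334 mean [ 0.5545 -0.0997  0.084 ] min [ 0.546  -0.1469  0.0602] max [ 0.5925 -0.0875  0.0947] px 209 254 246 271
   proj (.5589,-.0964) [214.4 253.1]
   proj (.5589,-.0964) [217.  267.7]
pull_scene 271 mean [ 0.5531 -0.1023  0.0822] min [ 0.546  -0.1547  0.0604] max [ 0.5857 -0.0883  0.0946] px 211 255 246 271
   proj (.5589,-.0964) [214.4 253.1]
   proj (.5589,-.0964) [217.  267.7]
rel_wrist 1107 mean [ 0.5645 -0.1093  0.0831] min [ 0.5475 -0.1563  0.0602] max [ 0.5979 -0.0857  0.0957] px 269 335 209 285
   proj (.5589,-.0964) [313.3 229.9]
   proj (.5589,-.0964) [313.3 221.1]
wrist1 765 mean [ 0.5629 -0.108   0.0866] min [ 0.5484 -0.1553  0.0602] max [ 0.5886 -0.0865  0.0959] px 311 362 140 218
   proj (.5589,-.0964) [325.  153.7]
   proj (.5589,-.0964) [324.1 151.8]
rel_side 214 mean [ 0.5551 -0.1076  0.0827] min [ 0.5462 -0.1129  0.0685] max [ 0.5649 -0.0976  0.0934] px 357 369 191 209
   proj (.5589,-.0964) [364.7 190.1]
   proj (.5589,-.0964) [364.  206.3]
white marks mid [ 0.55897127 -0.09738146  0.037     ]
red mid [ 0.53988086 -0.07119187  0.037     ]
```

View pics/rwk.png

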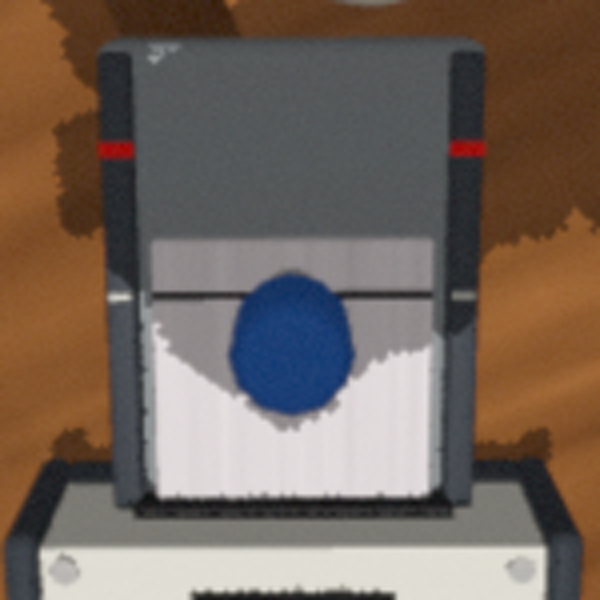

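View pics/pull_scene.png

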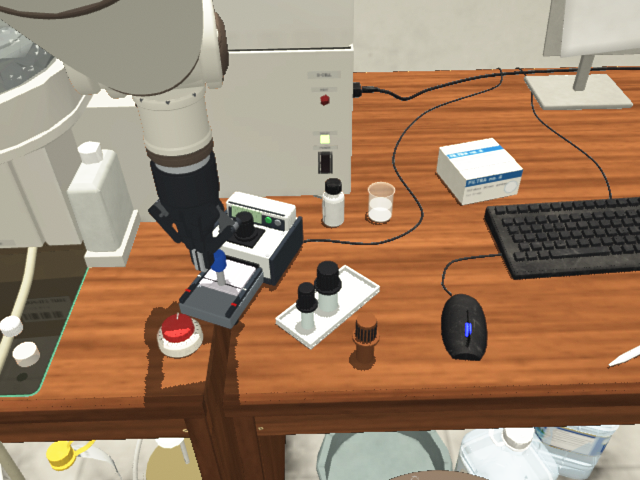

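View pics/pull_side.png

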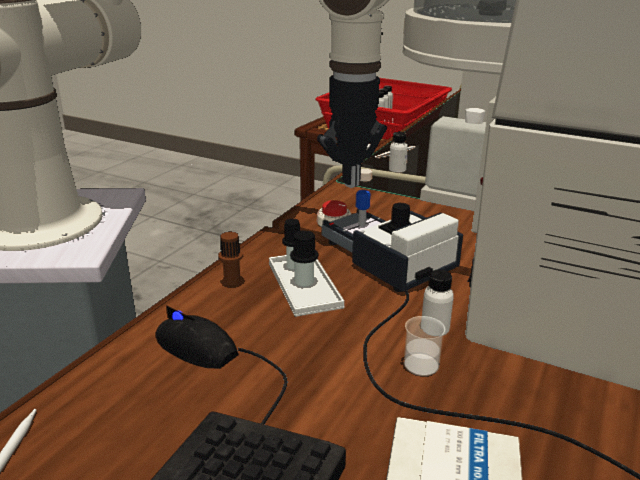

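Run:
```python
from plant import arm
from h import *
p,d,K,E=load("pull_scene");print("tip proj scene",proj([.5413,-.0724,.069],K,E), "at knob",proj([.5589,-.0964,.069],K,E))
p,d,K,E=load("pull_side");print("tip proj side",proj([.5413,-.0724,.069],K,E))
a=p[140:260,300:440];cv2.imwrite("pics/psd.png",cv2.resize(a,None,fx=5,fy=5,interpolation=2)[:,:,::-1])
snap(arm,"scene","now");print(arm.current_clock(),arm.current_ee_pos(),arm.current_opening())
a=load("now")[0][200:310,150:270];cv2.imwrite("pics/nows.png",cv2.resize(a,None,fx=6,fy=6,interpolation=2)[:,:,::-1])
```

```text
tip proj scene [205.86487085 279.88453568] at knob [216.72871669 266.14349758]
tip proj side [351.86813034 198.7670645 ]
22.8 [ 0.54124159 -0.07229055  0.07700331] -0.003812893364518745
```

View pics/psd.png

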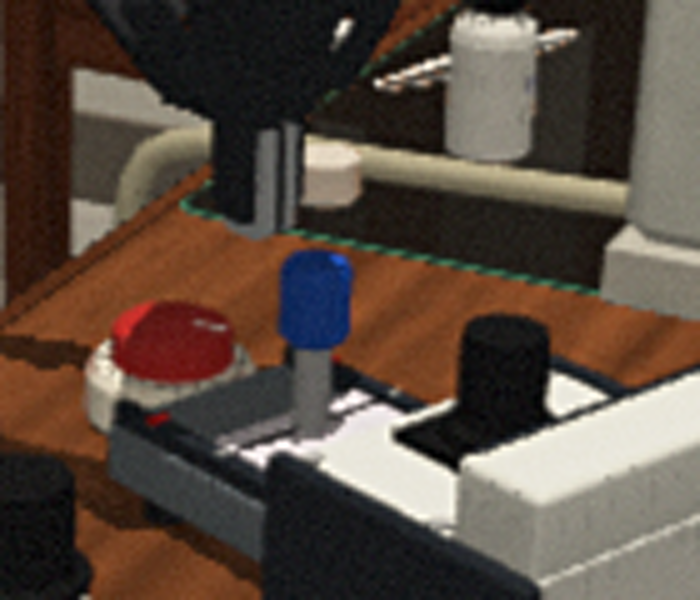

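View pics/nows.png

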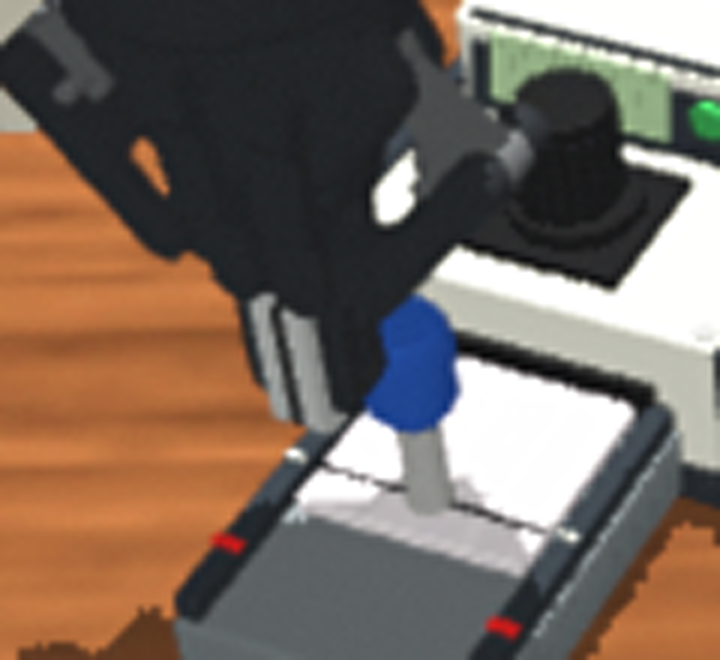

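In both views the fingertips appear 8–12 px higher than the projected tips, so the fingers may have closed above the knob. I'll measure with depth.

Run:
```python
from h import *
for n,pts in(("pull_side",[(347,180),(353,180),(353,184),(353,186),(358,178),(358,184)]),("now",[(196,260),(203,268),(203,262),(206,270)])):
    p,d,K,E=load(n);X=cloud(d,K,E)
    for u,v in pts: print(n,u,v,p[v,u],X[v,u].round(4))
# lowest finger points in all clouds near TCP
for n in("pull_side","now","pull_scene"):
    p,d,K,E=load(n);X=cloud(d,K,E)
    m=(np.hypot(X[...,0]-.5413,X[...,1]+.0724)<.022)&(X[...,2]>.05)&(X[...,2]<.2)
    q=X[m];print(n,len(q),np.percentile(q[:,2],[0,1,2,5,10]).round(4))
p,d,K,E=load("rel_side");X=cloud(d,K,E);m=np.hypot(X[...,0]-.6074,X[...,1]+.17)<.012;print("cap",np.percentile(X[m][:,2],[80,95,99]))
p,d,K,E=load("heldside");X=cloud(d,K,E);print([ (v,X[v,316].round(3).tolist()) for v in range(150,222,5)])
```

```text
pull_side 347 180 [19 18 20] [ 0.5309 -0.0897  0.1087]
pull_side 353 180 [102 101  97] [ 0.5407 -0.0871  0.1076]
pull_side 353 184 [101 100  99] [ 0.5408 -0.0878  0.1011]
pull_side 353 186 [ 96 100  99] [ 0.5411 -0.086   0.0969]
pull_side 358 178 [106 106 102] [ 0.5493 -0.0792  0.1079]
pull_side 358 184 [95 89 83] [ 0.5496 -0.0806  0.0981]
now 196 260 [113 114 113] [ 0.5374 -0.0636  0.1138]
now 203 268 [142 144 143] [ 0.5312 -0.069   0.1015]
now 203 262 [130 132 130] [ 0.5301 -0.0703  0.1127]
now 206 270 [124 128 126] [ 0.5322 -0.0728  0.0951]
pull_side 1113 [0.0915 0.0947 0.0969 0.1014 0.1067]
now 1359 [0.0693 0.0754 0.0829 0.0997 0.1064]
pull_scene 1377 [0.0691 0.0742 0.0787 0.0991 0.1061]
cap [0.09722127 0.09815962 0.0986099 ]
[(150, [0.516, 1.017, -0.216]), (155, [0.548, 2.048, -0.592]), (160, [0.476, -0.274, 0.208]), (165, [0.476, -0.281, 0.204]), (170, [0.476, -0.281, 0.197]), (175, [0.476, -0.283, 0.191]), (180, [0.476, -0.283, 0.185]), (185, [0.476, -0.284, 0.179]), (190, [0.476, -0.29, 0.174]), (195, [0.476, -0.281, 0.164]), (200, [0.476, -0.281, 0.157]), (205, [0.476, -0.284, 0.151]), (210, [0.476, -0.285, 0.145]), (215, [0.476, -0.283, 0.137]), (220, [0.485, -0.004, -0.001])]
```

Depth shows the closed tips at z ≈ 0.094 with TCP z = 0.077. They really stand about 17 mm behind the TCP, not 8 mm ahead of it, so the fingers closed on air above the knob. I'll retry lower, with tips at about 0.070 (TCP z = 0.053) and force checks.

Run:
```python
from plant import arm
from h import *
N=np.array([.5589,-.0964])
p=arm.current_ee_pos();arm.move_linear([p[0],p[1],.13],vel=.15)
arm.grip(0.9,grasp_force=100)
arm.move_linear([*N,.13],vel=.12)
arm.move_linear([*N,.08],vel=.1);z=.08
while z>.0535:
    z-=.009;arm.move_linear([*N,z],vel=.06);f=arm.current_ft_force();print(round(z,3),f.round(2))
    if np.linalg.norm(f)>6:break
arm.hold(.2);snap(arm,"side","pre_side");snap(arm,"scene","pre_scene")
print(arm.current_ee_pos(),arm.current_ft_force())
arm.grip(0.0,grasp_force=100);arm.hold(.2);print(arm.current_opening(),arm.current_ee_pos(),arm.current_ft_force(),arm.current_clock())
snap(arm,"side","g_side");snap(arm,"scene","g_scene")
a=load("g_scene")[0][200:310,150:270];b=load("g_side")[0][140:250,320:440]
cv2.imwrite("pics/gg.png",np.hstack([cv2.resize(a,(400,366)),cv2.resize(b,(400,366))])[:,:,::-1])
```

```text
0.071 [-0.44  0.37 -0.79]
0.062 [0.11 0.58 0.08]
0.053 [ 0.3  -0.4  -0.35]
[ 0.55909589 -0.09646976  0.05324389] [-1.07418002 -0.56798992 -0.78738699]
0.2388041863096355 [ 0.55803103 -0.09705856  0.05355589] [-5.21380673 -1.6748165   6.30703746] 27.025
```

View pics/gg.png

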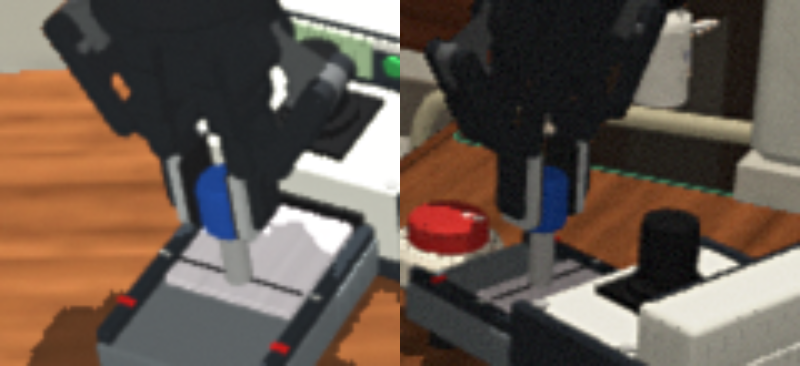

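The knob is now gripped (opening 0.239, pads on the blue head in both views). Pulling 32 mm.

Run:
```python
from plant import arm
from h import *
N=np.array([.5586,-.0968])
arm.move_linear([*(N-.032*mx[:2]),.0535],vel=.05);arm.hold(.3)
f=arm.current_ft_force();print(arm.current_opening(),arm.current_ee_pos(),f,"along mx",f@mx,arm.current_clock())
for c in("wrist","scene","side"): snap(arm,c,"p2_"+c)
a=load("p2_wrist")[0];cv2.imwrite("pics/p2w.png",cv2.resize(a[120:340,200:440],None,fx=3,fy=2.7,interpolation=cv2.INTER_CUBIC)[:,:,::-1])
b=load("p2_scene")[0][230:330,165:285];cv2.imwrite("pics/p2s.png",cv2.resize(b,None,fx=6,fy=6,interpolation=cv2.INTER_CUBIC)[:,:,::-1])
```

```text
0.24149171002684763 [ 0.54054348 -0.07338452  0.05365023] [ 2.64434967 -7.73022002 -4.51331258] along mx 7.799748660303628 28.2083
```

View pics/p2w.png

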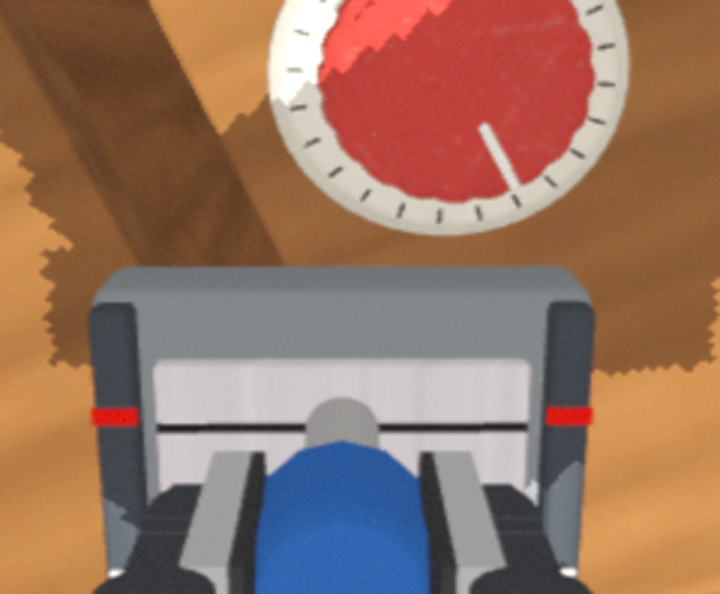

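View pics/p2s.png

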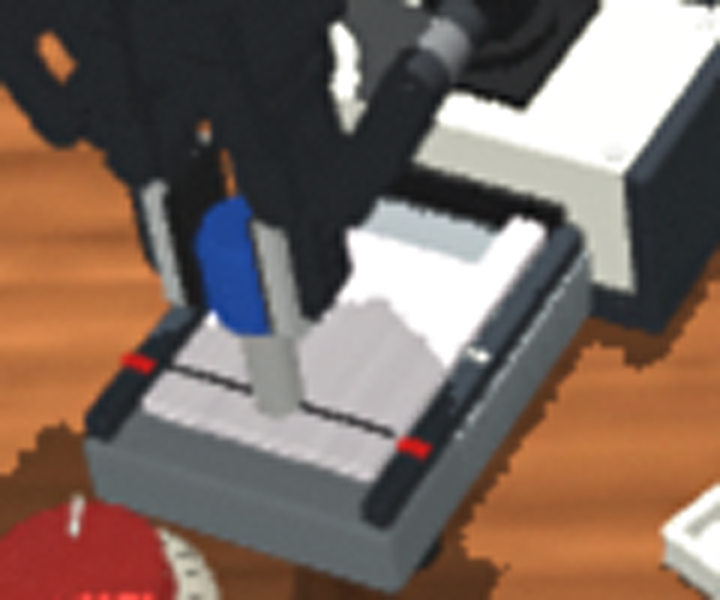

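The slide is nearly there. In the wrist crop the black line is at row 428 and the red lines at row 416, at different heights. I'll compute the remaining gap in both views.

Run:
```python
from plant import arm
from h import *
def wp(K,E,x,y,z,sx=3,sy=2.7,x0=200,y0=120): return plane((x+.5)/sx-.5+x0,(y+.5)/sy-.5+y0,z,K,E)
p,d,K,E=load("p2_wrist");X=cloud(d,K,E)
for (x,y) in((200,395),(480,395),(115,360),(570,360)):
    u,v=int(x/3+200),int(y/2.7+120);print("z",x,y,np.median(X[v-3:v+4,u-3:u+4,2]).round(4))
W=np.array([.6074,-.1627,0])
for zr in(.037,):
  r=(wp(K,E,114,416,zr)+wp(K,E,569,416,zr))/2;print("red",-(r-W)@mx)
for z in(.030,.033,.035): l=(wp(K,E,165,428,z)+wp(K,E,520,426,z))/2;print(z,"line",-(l-W)@mx)
p,d,K,E=load("p2_scene");X=cloud(d,K,E)
r=(wp(K,E,137,362,.037,6,6,165,230)+wp(K,E,415,447,.037,6,6,165,230))/2;print("scene red",-(r-W)@mx)
for z in(.030,.033,.035): l=(wp(K,E,175,368,z,6,6,165,230)+wp(K,E,392,433,z,6,6,165,230))/2;print(z,"scene line",-(l-W)@mx)
# shut reference
p,d,K,E=load("rel_wrist")
for z in(.030,.033,.035): l=(wp(K,E,160,296,z,4,4,240,140)+wp(K,E,425,296,z,4,4,240,140))/2;print(z,"shut line",-(l-W)@mx)
r=(wp(K,E,117,150,.037,4,4,240,140)+wp(K,E,467,149,.037,4,4,240,140))/2;print("shut red",-(r-W)@mx)
print(arm.current_ee_pos())
```

```text
z 200 395 0.0366
z 480 395 0.0365
z 115 360 0.0379
z 570 360 0.0377
red 0.1139373815071921
0.03 line 0.10892264353606781
0.033 line 0.11014223859856885
0.035 line 0.11095530197356954
scene red 0.11291236594929695
0.03 scene line 0.10563776436981688
0.033 scene line 0.10798787271057486
0.035 scene line 0.10955461160441349
0.03 shut line 0.08046044268277064
0.033 shut line 0.08110948061650808
0.035 shut line 0.08154217257233304
shut red 0.11392446147521824
[ 0.54057452 -0.07334832  0.05366148]
```

Both views say 2.7 mm is still to go, with the slide top at about 0.0358. I'll correct by that much.

Run:
```python
from plant import arm
from h import *
N=np.array([.5586,-.0968])
arm.move_linear([*(N-.0347*mx[:2]),.0535],vel=.02);arm.hold(.5)
f=arm.current_ft_force();print(arm.current_opening(),arm.current_ee_pos(),f,"along mx",f@mx,arm.current_clock())
for c in("wrist","scene"): snap(arm,c,"p3_"+c)
a=load("p3_wrist")[0];cv2.imwrite("pics/p3w.png",cv2.resize(a[220:310,220:410],None,fx=4,fy=4,interpolation=cv2.INTER_CUBIC)[:,:,::-1])
b=load("p3_scene")[0][230:330,165:285];cv2.imwrite("pics/p3s.png",cv2.resize(b,None,fx=6,fy=6,interpolation=cv2.INTER_CUBIC)[:,:,::-1])
```

```text
0.2409368662894744 [ 0.53906098 -0.07129268  0.0536734 ] [ 2.78281343 -9.04594839 -4.62090802] along mx 8.943266721542804 29.1417
```

View pics/p3w.png

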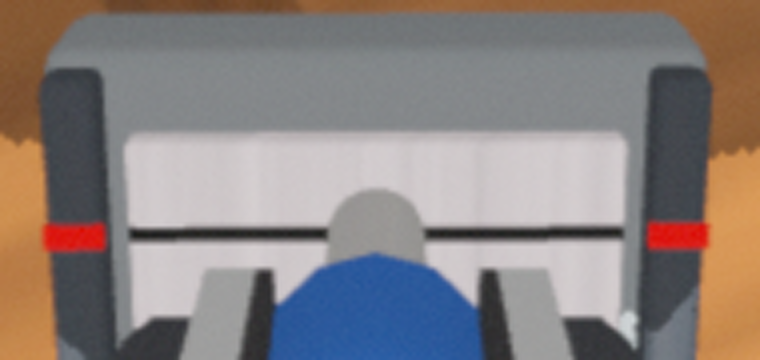

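View pics/p3s.png

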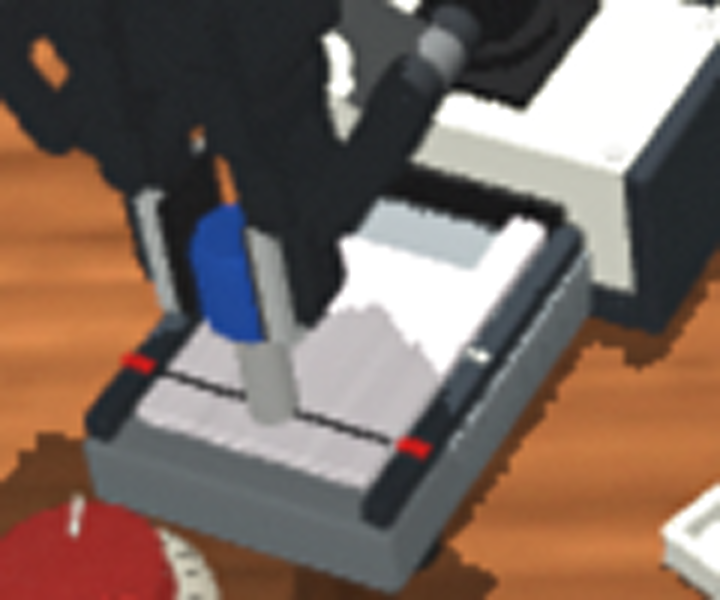

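Run:
```python
from h import *
def wp(K,E,x,y,z,s,x0,y0): return plane((x+.5)/s-.5+x0,(y+.5)/s-.5+y0,z,K,E)
W=np.array([.6074,-.1627,0])
for n,s,x0,y0,red,line in(("p3_wrist",4,220,220,((75,236.5),(677,235.5)),((140,234.5),(612,232.5))),("p3_scene",6,165,230,((137,363),(414,447)),((168,375),(386,438)))):
    K,E=load(n)[2:]
    for zr in(.037,.0378):
      r=np.mean([wp(K,E,*q,zr,s,x0,y0) for q in red],0);print(n,"red",zr,(-(r-W)@mx*1000).round(2))
    for z in(.034,.035,.0358):
      l=np.mean([wp(K,E,*q,z,s,x0,y0) for q in line],0);print("  line",z,(-(l-W)@mx*1000).round(2))
    # sub-pixel: profile of columns
p,d,K,E=load("p3_wrist")
g=p.astype(float)
def sub(cols,dark):
    pr=g[268:292,cols].mean(1); w=(pr.sum(1)) if dark else None
    return pr
for cols in(slice(254,300),slice(330,373)):
    pr=sub(cols,1).sum(1);b=np.median(pr);w=np.clip(b-pr-60,0,None);print("line row",(w*np.arange(268,292)).sum()/w.sum())
for cols in(slice(234,245),slice(384,395)):
    pr=g[268:292,cols].mean(1);w=np.clip(pr[:,0]-pr[:,1]-40,0,None);print("red row",(w*np.arange(268,292)).sum()/w.sum())
```

```text
p3_wrist red 0.037 113.9
p3_wrist red 0.0378 114.23
  line 0.034 113.02
  line 0.035 113.42
  line 0.0358 113.75
p3_scene red 0.037 113.1
p3_scene red 0.0378 113.72
  line 0.034 111.06
  line 0.035 111.84
  line 0.0358 112.46
line row 279.5177435782281
line row 279.2056833558864
red row 278.97315106215575
red row 278.5031151154988
```

Run:
```python
from h import *
g=load("p3_wrist")[0].astype(float)
K,E=load("p3_wrist")[2:];W=np.array([.6074,-.1627,0])
R_=np.arange(272,285);L=[];Q=[]
for c0,c1 in((254,272),(272,298),(330,346),(346,372)):
    pr=g[272:285,c0:c1].sum(2).mean(1);w=np.clip(np.percentile(pr,60)-pr-40,0,None);r=(w*R_).sum()/w.sum();L.append(((c0+c1-1)/2,r));print("line",r)
for c0,c1 in((233,245),(383,396)):
    pr=g[272:285,c0:c1].mean(1);w=np.clip(pr[:,0]-pr[:,1]-50,0,None);r=(w*R_).sum()/w.sum();Q.append(((c0+c1-1)/2,r));print("red",r)
for z in(.034,.035,.0358):print(z,-(np.mean([plane(*q,z,K,E) for q in L],0)-W)@mx)
print("red",-(np.mean([plane(*q,.037,K,E) for q in Q],0)-W)@mx)
```

```text
line 278.2197925777833
line 278.03766462306993
line 278.03775945144554
line 277.85998640919644
red 278.9719172092119
red 278.4893090652059
0.034 0.11299496618956222
0.035 0.11340242177712953
0.0358 0.11372838624718344
red 0.11384721791255349
```

The gap is 0.1–0.4 mm by the wrist view and about 0.6–1 mm by the scene view. I'll nudge 0.5 mm and do a final check.

Run:
```python
from plant import arm
from h import *
N=np.array([.5586,-.0968])
arm.move_linear([*(N-.0352*mx[:2]),.0535],vel=.02);arm.hold(.6)
f=arm.current_ft_force();print(arm.current_opening(),arm.current_ee_pos(),f,"along mx",f@mx,arm.current_clock())
for c in("wrist","scene","side"): snap(arm,c,"p4_"+c)
g=load("p4_wrist")[0].astype(float)
K,E=load("p4_wrist")[2:];W=np.array([.6074,-.1627,0])
R_=np.arange(272,285);L=[];Q=[]
for c0,c1 in((254,272),(272,298),(330,346),(346,372)):
    pr=g[272:285,c0:c1].sum(2).mean(1);w=np.clip(np.percentile(pr,60)-pr-40,0,None);L.append(((c0+c1-1)/2,(w*R_).sum()/w.sum()))
for c0,c1 in((233,245),(383,396)):
    pr=g[272:285,c0:c1].mean(1);w=np.clip(pr[:,0]-pr[:,1]-50,0,None);Q.append(((c0+c1-1)/2,(w*R_).sum()/w.sum()))
for z in(.035,.0358):print(z,-(np.mean([plane(*q,z,K,E) for q in L],0)-W)@mx)
print("red",-(np.mean([plane(*q,.037,K,E) for q in Q],0)-W)@mx)
a=load("p4_scene")[0][180:340,165:405];cv2.imwrite("pics/p4s.png",cv2.resize(a,None,fx=3.3,fy=3.3,interpolation=cv2.INTER_CUBIC)[:,:,::-1])
```

```text
0.23521672363712623 [ 0.5388098  -0.07097609  0.05366287] [ 2.62946374 -8.73266508 -5.25016792] along mx 8.599890326771625 30.0917
0.035 0.1138203031220681
0.0358 0.1141463982666148
red 0.11382689709558723
```

View pics/p4s.png

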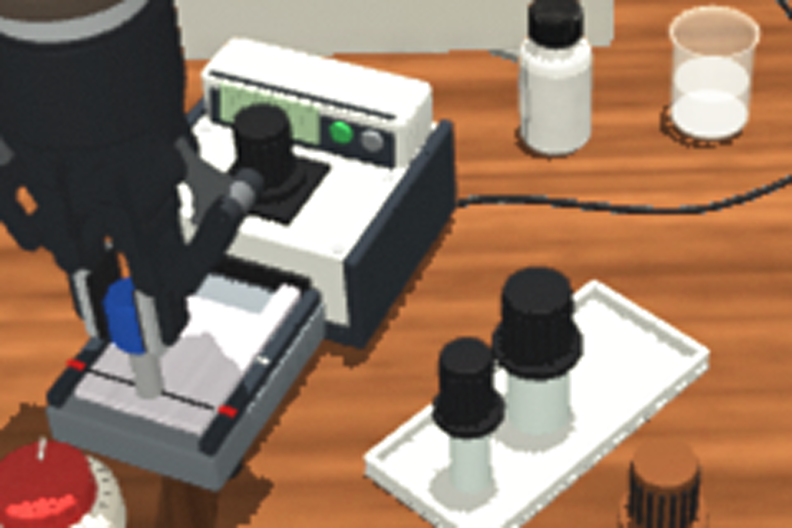

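The line is level with the red marks: 113.8–114.1 mm against 113.8 mm. The cell is home, the other standards, bottle and beaker are standing, and the spring load is about 8.6 N. Handing in.

Run:
```python
from plant import arm
print(arm.job_done(),arm.current_clock())
```

```text
the job is handed in; nothing more can be done
the job is handed in; nothing more can be done
```

I put cell_24, the standard at the far end of the tray, into the well. I lowered it in force-checked steps until the flange touched the rim, then let go. After that I pulled the blue knob out and handed the job in at about 30 s (limit 51 s), still holding the knob against the spring.

**Last checks**
- **Standard in the well:** its top measured z = 0.0996 m after release, against 0.099 m expected, so the flange is on the rim. The last scene picture still shows it seated.
- **Shutter position:** the wrist camera put the black line at 113.8–114.1 mm from the well and the red lines at 113.8 mm. The spring load was about 8.6 N, close to the 9 N given for the red line.
- **Everything else:** the other two standards, the bottle and the beaker were all standing in the last scene picture.

**What failed or disagreed**
- **First try at the knob:** the fingers closed on air above it and the slide did not move. Depth showed the closed fingertips about 17 mm behind the TCP, not 8 mm ahead as stated. I repeated the grasp lower and it held. For the same reason, the standard had probably been held only near the top of its grip, but it stayed upright and went in without binding.
- **First pull:** it stopped 2.7 mm short, so I made two small corrections.
- **Camera disagreement:** before the last 0.5 mm correction the scene camera put the line about 0.5 mm further short of the red lines than the wrist camera did. I did not measure it again in the scene camera afterwards.

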